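Scan a bearing ball from a second side

ROBOT

A 6-joint arm with a two-finger parallel gripper is mounted at the origin on the work surface. World frame = base frame: x ahead of the robot, y to its left, z up, the work surface at z = 0. Lengths are in m, angles in rad, forces in N, time in s.
With the tool pointing down it reaches from about 0.4 to 0.825 m from the base axis. Payload 7 kg.
Tool frame: the origin (TCP) lies on the centre line of the jaws, within the pads' length; the fingertips stand 25 mm ahead of it and the grasp point (between the pads) lies 6 mm ahead of it; z points along the fingers, y is the direction in which the jaws open and shut (so a half turn about z gives the same grasp; the last joint's range is limited). The gripper opens to 88 mm and grips with 3 to 60 N. Pads are 19 mm wide; open, the fingers measure 130 mm over their backs; the gripper's body (78 mm by 193 mm) begins 47 mm behind the grasp point.
Start: joints at [-0.904, 0.359, 0.012, 0, -1.224, -0.288], TCP at [0.25, -0.627, 0.252] pointing down, gripper open.
Joint ranges: [-3.07, 3.07], [-1.43, 2.12], [-1.02, 1.25], [-3.03, 1.67], [-3.05, -0], [-3.03, 3.03]. Speed limits (rad/s): [2.39, 2.39, 3.01, 3.14, 3.14, 3.14].

INTERFACE

Orientations are given as [roll, pitch, yaw] about the fixed x, y, z axes, in that order (R = Rz(yaw) Ry(pitch) Rx(roll)).
In Python, from station import * gives the robot as it stands. The module is installed in compiled form; this text tells all that it offers.
- The arm moves only by the tool step_arm, never from a script. Its argument "commands" is text: rows parted by semicolons, each of 6 numbers parted by spaces: the shift along the tool's x, y, z in mm, then the turn, a rotation vector about the tool's x, y, z in rad. A call has 1 to 8 rows; each row shifts and turns the commanded pose from where the row before left it, along the tool's axes as they then stand; what a row does not reach is not made up. A row lasts 1/8 s, in which the tool goes at most 62.5 mm and 10.7 degrees, less where a joint would pass 70% of its speed; a pose out of reach is approached as far as the arm can. A call is refused whole if a number of a shift passes 62.5 or a number of a turn 0.188, either way. A call with a gripper value outside its range is refused whole. "jaw" is the finger opening in mm, from 0 to 87.6, set as the call begins (left out, the last holds). The fingers move at their own pace and stop on an object; "grip_force" is the grip in N (left out, the last holds). Time passes only in rows, so rows that do not move let the fingers close. It gives the time, the measured TCP pose, the force and the opening at its end, in the units of the state.
- get_state(): the state, without advancing time (a new reading comes with each control period).
- grab_frame(name): name is "scene" or "side" or "wrist"; returns a dict with "frame" (384x512x3 uint8, red, green, blue), "fovy" (degrees; the focal length in pixels is half the picture's height over the tangent of half this angle, whatever the lens; pixels are square), "cx", "cy" (the principal point, pixels), "rvec" (rotation vector, rad) and "tvec" (3), from world to camera coordinates, as OpenCV has them; the wrist camera has in their place "tool_from_camera" (4x4, takes a point from camera to tool coordinates, whose origin is the TCP and whose axes are the flange's). Camera axes: x right, y down, z forward; pixel columns grow to the right and rows downward; lengths in m; the calibration is good to about 2 mm. A picture is of the moment at which its call begins: read the wrist's pose just before it. There is no depth.
- job_done(): hands the job in, once; it reports no verdict.
Trained networks look in a picture, given as the dict that the camera call returned (one of the last four; its "shot" number tells which), for a name from the list of things; names that differ only in an ending like _2 or _b are one class to them, and where a whole thing is asked for, a point or a joint stands for the part that bears it (a point fixed in the world has none). Each returns a list of dicts, best first, with "conf" (0 to 1); they miss things now and then, are a little off and sometimes report something else, mostly with a low value. They report only what shows in the picture. A call takes as long as a camera call. They do not tell look-alikes from the thing itself.
- recognise(picture, name): "pixel" ([column, row] in pixels, amid what is visible of it).
The state is a dict: "t": time; "q": joint angles; "qd": joint speeds; "joint_efforts": joint torques, N m; "eef_pos": TCP position; "ee_rot": TCP orientation; "force": force on the tool from outside, world axes, zero at the start; "moment": the same for the moment, N m; "width": finger opening in m.
Only numpy, scipy, OpenCV 4.12 (cv2) and the standard library are available. Lean on these libraries where they do the work, as an engineer would, in place of code of your own. Each camera call takes 0.05 s, during which the arm holds its last target.

TASK

Start the ball scanner by pressing its keys one at a time, letting each spring back: blue, then yellow, then green. Then take the dish by its black grip, lift it clear of the rest, and only then turn it a quarter turn so that its red tab points at the scanner head, keeping the ball inside the dark ring in the middle of the dish all the while. Finish still holding the dish, level and still, directly above the rest and about 50 mm clear of it, with the ball centred; leave the other things on the bench alone.

Things in the scene. Friction and masses are not known exactly. Their poses are not given: they have to be found in the camera images.
- key_blue_top (a point): centre of the top of the blue round push key (28 mm across, standing in a black 44 mm collar; top 48 mm above the bench when up, 6 mm above the collar). z points up. The three keys stand in a row 62 mm apart on a grey panel 100 x 200 x 30 mm; which colour is where changes.
- key_blue (a joint): travel of the blue key, m: 0 up, 0.006 fully down. Sprung: starts to move at 1.5 N, fully down at 5 N; it counts as pressed past 0.004 and springs back up
- key_yellow_top (a point): centre of the top of the yellow round push key (28 mm across, standing in a black 44 mm collar; top 48 mm above the bench when up, 6 mm above the collar). z points up. The three keys stand in a row 62 mm apart on a grey panel 100 x 200 x 30 mm; which colour is where changes.
- key_yellow (a joint): travel of the yellow key, m: 0 up, 0.006 fully down. Sprung: starts to move at 1.5 N, fully down at 5 N; it counts as pressed past 0.004 and springs back up
- key_green_top (a point): centre of the top of the green round push key (28 mm across, standing in a black 44 mm collar; top 48 mm above the bench when up, 6 mm above the collar). z points up. The three keys stand in a row 62 mm apart on a grey panel 100 x 200 x 30 mm; which colour is where changes.
- key_green (a joint): travel of the green key, m: 0 up, 0.006 fully down. Sprung: starts to move at 1.5 N, fully down at 5 N; it counts as pressed past 0.004 and springs back up
- dish: white dished plate, 118 mm across and 23 mm deep overall, about 0.25 kg, origin at the centre of its foot's underside, z up. Its inside is a very shallow cone (5 degrees, out to 44 mm from the middle) with a steeper rim; a thin steel arch, 116 mm wide, stands over it in the y-z plane and carries a square black grip at its top. A red tab on the rim points to its -x.
- dish_grip (a point): middle of the black grip of the dish, 116 mm above the foot's underside, on the dish's vertical axis. The grip is a square block 26 x 26 mm and 46 mm tall (its top is 20 mm above this point; the arch meets it 26 mm below this point); its faces lie square to the dish's x and y, so it can be taken across x or across y. Axes as the dish's.
- dish_tab (a point): middle of the top of the red tab (32 x 20 x 4 mm) on the dish's rim, 70 mm from the dish's axis towards its -x. Axes as the dish's. At the start the tab points to station -x, give or take 9 degrees
- dish_middle (a point): middle of the dish's inner floor, 10 mm above the foot's underside, where the ball rests. A dark ring of 20 mm radius is drawn around it. Axes as the dish's.
- ball_center (a point): centre of the loose dark steel ball, 25 mm across, 64 g, lying in the middle of the dish. It rolls out of the middle when the dish tilts more than 5 degrees or is jerked sideways (about 0.8 m/s2).
- station: scanner station, fixed to the bench, origin at the centre of its grey square base (150 x 150 x 12 mm), z up. In the middle a round aluminium rest, 84 mm across, its top 37 mm above the bench, carries the dish; on its +y side stands the white scanner head (75 x 50 mm, 135 mm tall), its front face 125 mm from the axis of the rest.
- rest_top (a point): centre of the top of the rest, 37 mm above the bench. Axes as the station's: +y points to the scanner head.
- scanner_window (a point): round amber window of the scanner head, 123 mm from the axis of the rest along station +y, 105 mm above the bench.
- beaker: clear glass beaker, 66 mm wide, 85 mm tall; loose bystander, origin at its underside's centre, to be left alone
- flask: green glass conical flask, 70 mm wide, 100 mm tall; loose bystander, origin at its underside's centre, to be left alone
- bottle: amber bottle, 48 mm wide, 90 mm tall; loose bystander, origin at its underside's centre, to be left alone
- vial: small amber vial, 26 mm wide, 45 mm tall; loose bystander, origin at its underside's centre, to be left alone
- screwdriver: screwdriver lying on the bench, 160 mm long; loose bystander, origin at its underside's centre, to be left alone
- petri: glass petri dish, 84 mm wide, 14 mm tall; loose bystander, origin at its underside's centre, to be left alone
- weight: brass cylinder weight, 28 mm wide, 32 mm tall; loose bystander, origin at its underside's centre, to be left alone
Things that resemble listed ones, but are neither listed nor needed, are in the scene too. Leave any pink look-alike of the dish alone.

How it is judged:
On the way, in this order (a step that is already met when the one before it is completed fails the run):
1. the blue key alone is pressed, dish still on its rest (value of joint key_blue above 0.004 m and value of joint each of key_yellow, key_green below 0.002 m and distance of dish_grip from where it was at the start of the episode below 0.012 m), for 0.04 s.
2. the yellow key alone is pressed, dish still on its rest (value of joint key_yellow above 0.004 m and value of joint each of key_blue, key_green below 0.002 m and distance of dish_grip from where it was at the start of the episode below 0.012 m), for 0.04 s.
3. the green key alone is pressed, dish still on its rest (value of joint key_green above 0.004 m and value of joint each of key_blue, key_yellow below 0.002 m and distance of dish_grip from where it was at the start of the episode below 0.012 m), for 0.04 s.
4. all keys are up again and the dish is lifted at least 15 mm clear of the rest, not turned yet (tab within 37 degrees of station -x) (z of dish_grip in the frame of rest_top above 0.131 m and angle between the x axis of dish_grip and the x axis of rest_top, either way round below 0.65 rad and x of dish_tab in the frame of rest_top below -0.03 m and value of joint each of key_blue, key_yellow, key_green below 0.002 m), for 0.1 s.
5. in the air, the dish is turned until its tab points at the scanner head (z of dish_grip in the frame of rest_top above 0.131 m and angle between the x axis of dish_grip and the y axis of rest_top, either way round below 0.21 rad and y of dish_tab in the frame of rest_top above 0.045 m and contact force between dish and the fingers above 2 N and contact force between dish and station below 0.05 N), for 0.2 s.
At the end, for the whole second after the job is handed in: Dish held by the fingers alone, at rest: foot 30 to 80 mm above the rest, within 25 mm of its centre, level within 0.08 rad, red tab towards the scanner head (station +y) within 0.21 rad, ball within 12 mm of the middle of the dish, all keys up (z of dish_grip in the frame of rest_top between 0.146 and 0.196 m and horizontal distance between dish_grip and rest_top below 0.025 m and angle between the x axis of dish_grip and the y axis of rest_top, either way round below 0.21 rad and y of dish_tab in the frame of rest_top above 0.045 m and angle between dish_grip's own z axis and vertical below 0.08 rad and horizontal distance between ball_center and dish_middle below 0.012 m and linear speed of dish below 0.02 m/s and angular speed of dish below 0.1 rad/s and contact force between dish and the fingers above 2 N and contact force between dish and station below 0.05 N and value of joint each of key_blue, key_yellow, key_green below 0.002 m); the arm keeps its last pose, push and grip.
It fails at once if the ball leaves the dark ring (more than 20 mm from the middle of the dish) (horizontal distance between ball_center and dish_middle above 0.02 m).
It fails at once if two keys are pressed at once (value of joint each of key_blue, key_yellow above 0.003 m or value of joint each of key_blue, key_green above 0.003 m or value of joint each of key_yellow, key_green above 0.003 m).
It fails at once if a bystander is shifted by more than 30 mm (distance of any of beaker, flask, bottle, vial, screwdriver, petri, weight from where it was at the start of the episode above 0.03 m).
It also fails if it takes over 58 s, if anything falls off the work surface, if the arm or the gripper's body presses on something with over 40 N, if the wrist force passes 120 N, or if a joint passes its speed limit or range.

## Working session

There is one attempt and no reset: what is moved stays moved. The work goes in short steps, Python scripts to look and compute and a tool call to move; the robot and the scene stay as the last step left them, time stands still between calls to the robot, and variables do not carry over. Pictures are saved under pics/ and viewed, and the job is handed in when it is done.

Besides the shell and the picture viewer there is one more tool, called after "Call:" as a command line: name --argument value ..., lists and objects as JSON in quotes. step_arm: Moves the arm, as the interface text tells. Its arguments: {"type":"object","properties":{"commands":{"type":"string"},"jaw":{"type":"number"},"grip_force":{"type":"number"}},"required":["commands"]}

```bash
mkdir -p pics; ls; python3 - <<'E'
from station import *
import cv2
s=get_state();print(s)
for n in ["scene","side","wrist"]:
    p=grab_frame(n);cv2.imwrite(f"pics/{n}0.png",p["frame"][:,:,::-1])
    print(n,{k:v for k,v in p.items() if k!="frame"})
    for o in ["key_blue_top","key_yellow_top","key_green_top","dish_grip","dish_tab","rest_top","scanner_window","ball_center","dish_middle"]:
        r=recognise(p,o);print(o,[(d["pixel"],round(d["conf"],2)) for d in r])
E
```

```text
pics
{'t': 0.0, 'q': array([-9.03906392e-01,  3.59405582e-01,  1.11001843e-02, -3.78305445e-04,
       -1.22407883e+00, -2.88102750e-01]), 'qd': array([-0.00084959,  0.00126483,  0.0004248 ,  0.00033677, -0.00060104,
        0.00150145]), 'joint_efforts': array([ 1.22804955e-03, -5.82709301e+01,  2.93069923e+01,  6.99733436e+00,
        7.13152884e-03, -1.55264620e-04]), 'eef_pos': array([ 0.24944857, -0.62675832,  0.25062346]), 'ee_rot': array([ 3.13996914e+00, -1.10249547e-04, -2.76293421e+00]), 'force': array([ 0.41684619, -0.09110202,  0.32094893]), 'moment': array([0.00699274, 0.06591709, 0.00726706]), 'width': 0.08736652790068745}
scene {'fovy': 54.86170189871777, 'cx': 262.53454993833293, 'cy': 195.58627130210064, 'rvec': array([ 1.96968038,  1.13042997, -0.58802913]), 'tvec': array([-0.24639163, -0.16524   ,  1.57541627]), 'shot': 1}
key_blue_top [([299.0, 188.3], 0.43)]
key_yellow_top [([217.6, 237.4], 0.15)]
key_green_top [([317.9, 183.6], 0.54)]
dish_grip [([186.4, 230.5], 0.81), ([161.2, 204.5], 0.71), ([102.1, 220.0], 0.63), ([218.8, 237.7], 0.24)]
dish_tab [([188.4, 229
[... 853 characters left out ...]
 159.1], 0.91), ([326.9, 196.7], 0.59)]
wrist {'fovy': 65.32551905335298, 'cx': 249.11623820111168, 'cy': 193.99569647152347, 'tool_from_camera': array([[-5.54276742e-04, -9.57154601e-01, -2.89576870e-01,
         7.81514864e-02],
       [ 9.99999446e-01, -2.71452185e-04, -1.01684478e-03,
        -8.95441326e-04],
       [ 8.94671383e-04, -2.89577273e-01,  9.57154221e-01,
        -1.32550950e-01],
       [ 0.00000000e+00,  0.00000000e+00,  0.00000000e+00,
         1.00000000e+00]]), 'shot': 3}
key_blue_top []
key_yellow_top []
key_green_top []
dish_grip [([373.3, 219.1], 0.73)]
dish_tab [([366.3, 218.5], 0.83)]
rest_top []
scanner_window []
ball_center []
dish_middle [([370.4, 220.3], 0.96)]
```

```bash
python3 - <<'E'
import cv2
a=cv2.imread("pics/scene0.png");cv2.imwrite("pics/scene0c.png",cv2.resize(a[130:330,60:360],None,fx=2.6,fy=2.6,interpolation=cv2.INTER_CUBIC))
a=cv2.imread("pics/side0.png");cv2.imwrite("pics/side0c.png",cv2.resize(a[110:310,130:430],None,fx=2.6,fy=2.6,interpolation=cv2.INTER_CUBIC))
E
```

```text
(no output)
```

View pics/scene0c.png

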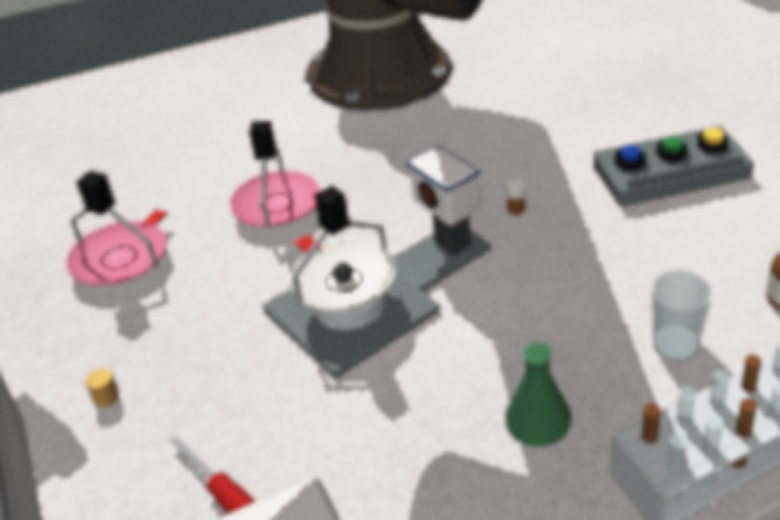

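View pics/side0c.png

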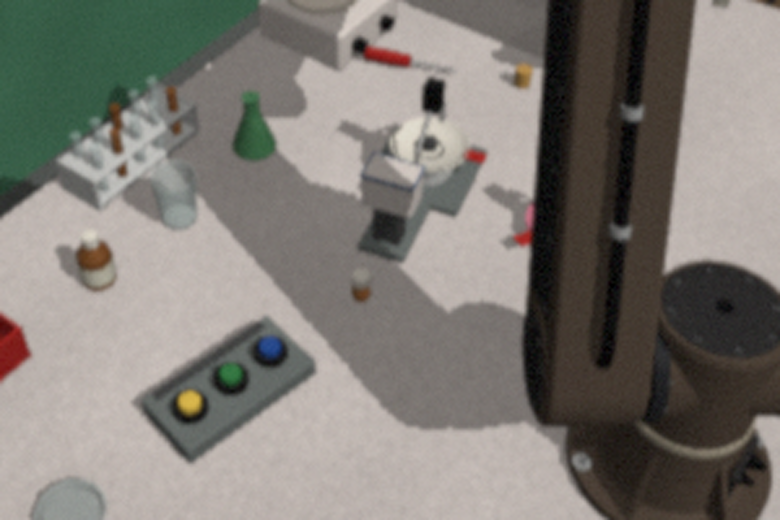

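View pics/wrist0.png

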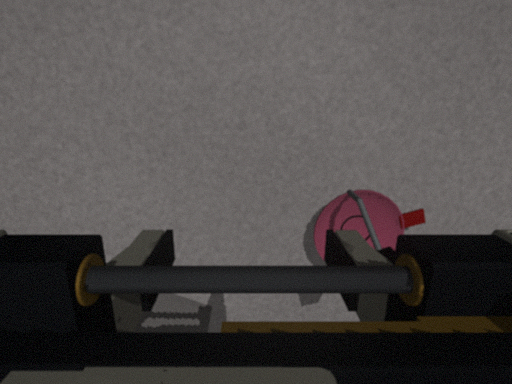

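The white dish, with its grip at crop (331,210), is the target. The two pink ones at (95,190) and (262,140) are the look-alikes. The keys run blue, green, yellow. Next I'll measure the positions from both cameras.

```bash
cat > h.py <<'E'
import numpy as np, cv2
from scipy.spatial.transform import Rotation as Ro
def cam(p, st=None):
    f=p["frame"].shape[0]/2/np.tan(np.radians(p["fovy"])/2)
    if "rvec" in p:
        R=cv2.Rodrigues(np.array(p["rvec"]))[0]; t=np.array(p["tvec"])
    else:
        Rt=Ro.from_euler("xyz",st["ee_rot"]).as_matrix(); T=np.array(p["tool_from_camera"])
        Rw=Rt@T[:3,:3]; c=Rt@T[:3,3]+st["eef_pos"]; R=Rw.T; t=-R@c
    return f,p["cx"],p["cy"],R,t
def ray(c,px):
    f,cx,cy,R,t=c; d=R.T@np.array([(px[0]-cx)/f,(px[1]-cy)/f,1]); return -R.T@t,d/np.linalg.norm(d)
def onz(c,px,z):
    o,d=ray(c,px); return o+d*(z-o[2])/d[2]
def proj(c,X):
    f,cx,cy,R,t=c; v=R@np.array(X)+t; return np.array([f*v[0]/v[2]+cx,f*v[1]/v[2]+cy])
def tri(rs):
    A=0;b=0
    for o,d in rs:
        P=np.eye(3)-np.outer(d,d);A=A+P;b=b+P@o
    X=np.linalg.solve(A,b); return X,[np.linalg.norm((np.eye(3)-np.outer(d,d))@(X-o)) for o,d in rs]
def blob(fr,lo,hi,box):
    x0,y0,x1,y1=box; h=cv2.cvtColor(fr,cv2.COLOR_RGB2HSV)[y0:y1,x0:x1]
    m=cv2.inRange(h,np.array(lo),np.array(hi)); n,l,s,c=cv2.connectedComponentsWithStats(m)
    return [(c[i]+[x0,y0],s[i,4]) for i in np.argsort(-s[1:,4])[:3]+1] if n>1 else []
E
python3 - <<'E'
from h import *; from station import *
P={n:grab_frame(n) for n in ["scene","side"]}
box={"scene":(285,170,350,205),"side":(185,230,250,285)}
cols={"blue":((105,120,40),(130,255,255)),"green":((65,100,30),(90,255,255)),"yellow":((18,110,100),(32,255,255))}
C={n:cam(P[n]) for n in P}
for k,(lo,hi) in cols.items():
    b={n:blob(P[n]["frame"],lo,hi,box[n]) for n in P}
    print(k,{n:[(x[0].round(1),x[1]) for x in b[n]] for n in b})
    for n in P: print(n,onz(C[n],b[n][0][0],.047).round(4))
    print(tri([ray(C[n],b[n][0][0]) for n in P]))
r={"scene":(182,215,183+15,230),"side":(300,160,325,180)}
for n in P: print(n,"tab",[(x[0].round(1),x[1]) for x in blob(P[n]["frame"],(0,130,90),(9,255,255),(165,215,195,235) if n=="scene" else (300,160,325,180))])
E
```

```text
blue {'scene': [(array([302., 189.]), np.int32(49))], 'side': [(array([233.4, 243.5]), np.int32(67))]}
scene [0.4613 0.179  0.047 ]
side [0.4528 0.18   0.047 ]
(array([0.45588408, 0.18011363, 0.04378787]), [np.float64(0.002370329417932635), np.float64(0.0023703294179324447)])
green {'scene': [(array([318.2, 185.7]), np.int32(43))], 'side': [(array([218.4, 253.7]), np.int32(64))]}
scene [0.4743 0.2396 0.047 ]
side [0.4656 0.2398 0.047 ]
(array([0.46900614, 0.24039963, 0.04397159]), [np.float64(0.0027923159046639267), np.float64(0.0027923159046638274)])
yellow {'scene': [(array([334. , 181.8]), np.int32(39))], 'side': [(array([202.6, 264. ]), np.int32(72))]}
scene [0.4834 0.3029 0.047 ]
side [0.4795 0.2991 0.047 ]
(array([0.48145016, 0.30101778, 0.04677641]), [np.float64(0.002711666183687623), np.float64(0.002711666183687678)])
scene tab [(array([177. , 222.9]), np.int32(23))]
side tab [(array([312.5, 169.7]), np.int32(19))]
```

```bash
python3 - <<'E'
from h import *; from station import *
P={n:grab_frame(n) for n in ["scene","side"]}
C={n:cam(P[n]) for n in P}
def go(nm,a,b): print(nm,tri([ray(C["scene"],a),ray(C["side"],b)]))
b={}
for n,bx in (("scene",(175,198,202,223)),("side",(288,136,306,157))):
    b[n]=blob(P[n]["frame"],(0,0,0),(180,255,48),bx);print(n,[(x[0].round(1),x[1]) for x in b[n]])
go("grip",b["scene"][0][0],b["side"][0][0])
go("tab",(177,222.9),(312.5,169.7))
for n,px in(("scene",(177,222.9)),("side",(312.5,169.7))): print(onz(C[n],px,.055))
go("ball",(191.9,234.5),(295.5,165.2))
for n in P:
  for o in ["vial","weight","beaker","flask","bottle","petri"]:
    r=recognise(P[n],o)
    if r: print(n,o,r[0]["pixel"],onz(C[n],r[0]["pixel"],.03).round(3),round(r[0]["conf"],2))
E
```

```text
scene [(array([187.3, 210.7]), np.int32(132))]
side [(array([296.2, 146.8]), np.int32(69))]
grip (array([ 0.49600333, -0.24529899,  0.14925835]), [np.float64(0.0019727103346450217), np.float64(0.001972710334645075)])
tab (array([ 0.42623345, -0.26357534,  0.0598666 ]), [np.float64(0.0003630097229078815), np.float64(0.00036300972290786814)])
[ 0.42077788 -0.26207171  0.055     ]
[ 0.42857187 -0.2688378   0.055     ]
ball (array([ 0.49429811, -0.24488511,  0.05817765]), [np.float64(0.0037193939605037044), np.float64(0.003719393960503785)])
scene vial [259.0, 207.4] [0.456 0.009 0.03 ] 0.5
scene weight [100.1, 279.2] [ 0.508 -0.513  0.03 ] 0.6
scene beaker [320.8, 248.2] [0.716 0.069 0.03 ] 0.93
scene flask [269.1, 285.8] [ 0.759 -0.132  0.03 ] 0.56
scene bottle [362.4, 236.2] [0.739 0.209 0.03 ] 0.79
scene petri [376.0, 181.3] [0.541 0.453 0.03 ] 0.67
side vial [231.8, 241.3] [0.472 0.167 0.03 ] 0.73
side weight [331.2, 140.8] [ 0.472 -0.496  0.03 ] 0.44
side beaker [195.9, 185.5] [0.749 0.043 0.03 ] 0.94
side flask [229.4, 160.3] [ 0.739 -0.144  0.03 ] 0.61
side bottle [167.6, 207.1] [0.755 0.186 0.03 ] 0.59
side petri [155.7, 305.9] [0.5   0.482 0.03 ] 0.7
```

Call:
step_arm --commands "0 0 0 0 0 0.126; 0 0 0 0 0 0.126; 0 0 0 0 0 0.126" --jaw 0

```text
t: 2.68
eef_pos: [0.2496, -0.6271, 0.2516]
ee_rot: [3.142, 0.0, 3.138]
force: [0.3, 0.4, -1.1]
width: 0.063
```

Call:
step_arm --commands "-37 47 -5 0 0 0; -37 47 -5 0 0 0; -37 47 -5 0 0 0; -37 47 -5 0 0 0; -37 47 -5 0 0 0; -37 47 -5 0 0 0; -37 47 -5 0 0 0; -37 47 -5 0 0 0"

```text
t: 3.68
eef_pos: [0.5463, -0.2492, 0.2921]
ee_rot: [-3.141, 0.001, -3.141]
force: [0.5, -1.3, 0.3]
width: 0.0003
```

Call:
step_arm --commands "0 0 0 0 0 0; 0 0 0 0 0 0"

```text
t: 3.92
eef_pos: [0.5452, -0.2506, 0.2914]
ee_rot: [3.142, -0.0, -3.14]
force: [-0.1, -0.2, -0.6]
width: 0.0004
```

```bash
python3 - <<'E'
from h import *; from station import *
s=get_state();print(s["q"],s["eef_pos"],s["ee_rot"],s["force"])
p=grab_frame("wrist");cv2.imwrite("pics/w1.png",cv2.resize(p["frame"][:,:,::-1],None,fx=1.5,fy=1.5,interpolation=cv2.INTER_CUBIC))
c=cam(p,s)
for o,z in (("dish_grip",.153),("dish_tab",.055),("ball_center",.06),("scanner_window",.105)):
    for d in recognise(p,o)[:2]: print(o,d["pixel"],onz(c,d["pixel"],z),d["conf"])
E
```

```text
[-1.05539430e-01  2.13577424e-01 -9.83400430e-02  2.22794173e-05
 -1.25923782e+00 -1.46346528e+00] [ 0.54524845 -0.25064052  0.29142259] [ 3.14157528e+00 -3.59164985e-04 -3.13979420e+00] [-0.08787726 -0.19169677 -0.64245535]
dish_grip [249.7, 126.7] [ 0.48719976 -0.2511847   0.153     ] 0.81
dish_tab [251.3, 124.9] [ 0.49221259 -0.2491154   0.055     ] 0.6
scanner_window [354.0, 104.1] [ 0.4680073  -0.14476813  0.105     ] 0.88
```

View pics/w1.png

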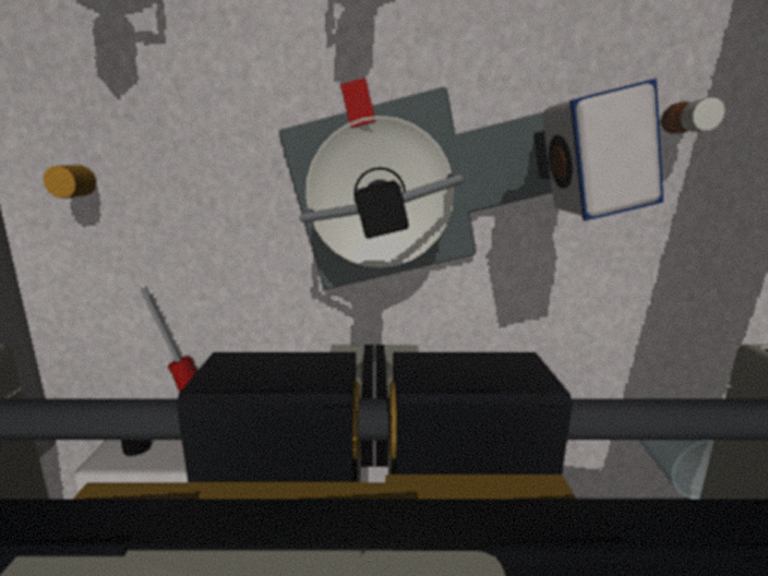

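The white dish sits at (380,195), with the grip at (382,208) and the red tab at (357,103) pointing image-up. The head is to the right at (615,150), and the pink dishes are out of view. I'll work out the yaws.

```bash
python3 - <<'E'
from h import *; from station import *
s=get_state();p=grab_frame("wrist");c=cam(p,s)
W=lambda x,y,z: onz(c,(x/1.5,y/1.5),z)
sq=[W(*q,.012) for q in ((280,131),(445,88),(475,256),(325,289))]
ctr=(sq[0]+sq[2])/2; ctr2=(sq[1]+sq[3])/2
print("base",[q.round(4) for q in sq],ctr,ctr2,[np.linalg.norm(sq[i]-sq[(i+1)%4]).round(4) for i in range(4)])
for i in range(4):
    d=sq[(i+1)%4]-sq[i];print(np.degrees(np.arctan2(d[1],d[0])))
h=[W(*q,.135) for q in ((571,103),(656,80),(663,203),(584,218))]
for i in range(4):
    d=h[(i+1)%4]-h[i];print("head",np.linalg.norm(d),np.degrees(np.arctan2(d[1],d[0])))
print("head ctr",np.mean(h,0))
g=[W(*q,.173) for q in ((355,183),(400,180),(408,230),(365,237))];print("grip",np.mean(g,0),[q.round(4) for q in g])
t=W(357,103,.055);print("tab",t)
a,b=W(302,217,.1),W(462,179,.1);print("arch",(a+b)/2,np.linalg.norm(a-b),np.degrees(np.arctan2(*(b-a)[[1,0]])))
e=W(380,192,.058);print("dish rim ctr",e)
# rim fit
cv2.imwrite("pics/w1z.png",cv2.resize(p["frame"][40:200,170:330,::-1],(800,600)[1::-1] and (600,600),interpolation=cv2.INTER_CUBIC))
E
```

```text
base [array([ 0.4468, -0.3339,  0.012 ]), array([ 0.4128, -0.1926,  0.012 ]), array([ 0.5575, -0.1581,  0.012 ]), array([ 0.5895, -0.2996,  0.012 ])] [ 0.50213661 -0.2459946   0.012     ] [ 0.50117401 -0.24613155  0.012     ] [np.float64(0.1453), np.float64(0.1487), np.float64(0.1451), np.float64(0.1468)]
103.53309607513673
13.43239467986244
-77.23127739825081
-166.49701355911535
head 0.0500235491819622 104.45325503080277
head 0.07350827988661306 13.647397045427882
head 0.049751414217089014 -79.08926116256919
head 0.0704300650306408 -166.08908307478083
head ctr [ 0.46596629 -0.10220163  0.135     ]
grip [ 0.49482988 -0.24817887  0.173     ] [array([ 0.4814, -0.263 ,  0.173 ]), array([ 0.4798, -0.2385,  0.173 ]), array([ 0.5071, -0.2336,  0.173 ]), array([ 0.511 , -0.2577,  0.173 ])]
tab [ 0.42886031 -0.26548593  0.055     ]
arch [ 0.49616749 -0.247629    0.1       ] 0.11644461074749456 103.08406560759184
dish rim ctr [ 0.49508242 -0.24781833  0.058     ]
```

View pics/w1z.png

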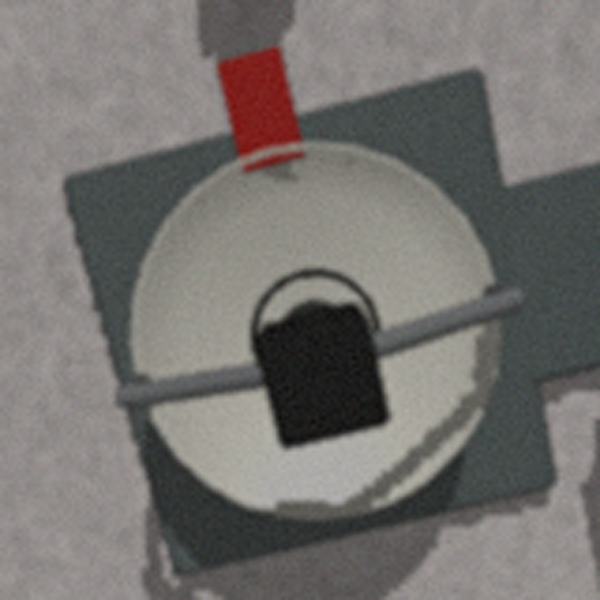

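Call:
step_arm --commands "0 61 0 0 0 0; 0 61 0 0 0 0; 0 61 0 0 0 0; 0 61 0 0 0 0; 0 61 0 0 0 0; 0 61 0 0 0 0; 0 61 0 0 0 0; 0 61 0 0 0 0"

```text
t: 5.22
eef_pos: [0.5448, 0.2385, 0.292]
ee_rot: [3.141, 0.001, -3.142]
force: [0.4, 0.2, 0.1]
width: 0.0002
```

Call:
step_arm --commands "0 0 0 0 0 0; 0 0 0 0 0 0"

```text
t: 5.48
eef_pos: [0.5448, 0.2368, 0.2913]
ee_rot: [-3.141, -0.0, -3.141]
force: [0.1, -0.5, 0.4]
width: 0.0002
```

```bash
python3 - <<'E'
from h import *; from station import *
s=get_state();print(s["q"],s["eef_pos"],s["ee_rot"],s["force"])
p=grab_frame("wrist");cv2.imwrite("pics/w2.png",cv2.resize(p["frame"][:,:,::-1],None,fx=1.5,fy=1.5,interpolation=cv2.INTER_CUBIC))
c=cam(p,s)
cols={"blue":((105,120,40),(130,255,255)),"green":((65,100,30),(90,255,255)),"yellow":((18,110,100),(32,255,255))}
for k,(lo,hi) in cols.items():
    for b in blob(p["frame"],lo,hi,(0,0,512,215))[:2]: print(k,b,onz(c,b[0],.047))
E
```

```text
[ 7.38809423e-01  2.03695004e-01 -1.11257335e-01  4.96872823e-05
 -1.25649313e+00 -2.30860888e+00] [0.54483858 0.2368308  0.29132063] [-3.14112104e+00 -4.48548734e-04 -3.14058051e+00] [ 0.13750234 -0.52194661  0.4073798 ]
blue (array([201.46320346,  93.86796537]), np.int32(462)) [0.45615294 0.17872379 0.047     ]
green (array([252.18055556, 104.60416667]), np.int32(432)) [0.46841073 0.23933215 0.047     ]
yellow (array([302.31591449, 115.40142518]), np.int32(421)) [0.48098304 0.30043314 0.047     ]
```

View pics/w2.png

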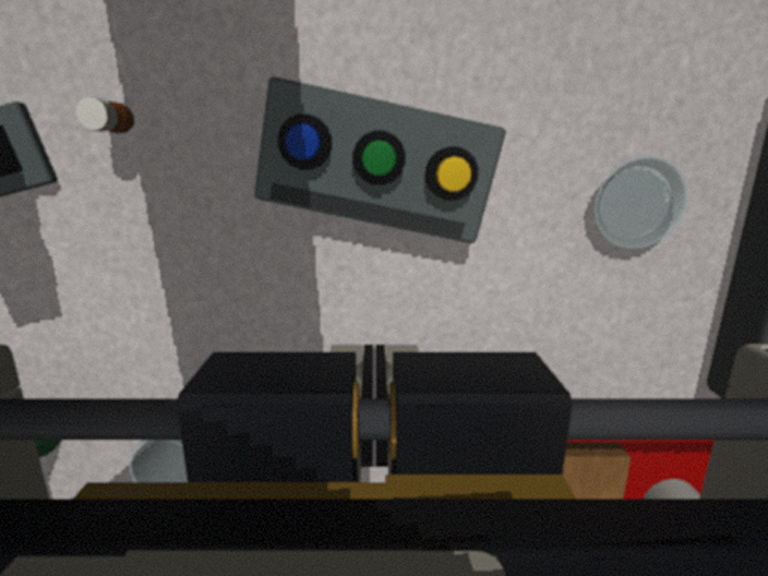

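Call:
step_arm --commands "44 -29 0 0 0 0; 44.5 -29 0 0 0 0; 0 0 50 0 0 0; 0 0 50 0 0 0; 0 0 50 0 0 0; 0 0 50 0 0 0; 0 0 8 0 0 0; 0 0 0 0 0 0"

```text
t: 6.52
eef_pos: [0.4571, 0.1786, 0.0845]
ee_rot: [-3.141, 0.0, -3.142]
force: [0.4, 0.8, 1.9]
width: 0.0007
```

Call:
step_arm --commands "0 0 6 0 0 0; 0 0 3 0 0 0; 0 0 2 0 0 0; 0 0 0 0 0 0"

```text
t: 7.02
eef_pos: [0.4573, 0.1797, 0.0733]
ee_rot: [3.14, 0.002, -3.14]
force: [2.6, -0.2, 4.1]
width: 0.0005
```

```bash
python3 - <<'E'
from station import *
for i in range(3):
    s=get_state();print(s["t"],s["eef_pos"],s["force"]); grab_frame("side")
E
```

```text
7.025 [0.45730194 0.17968615 0.07325859] [ 2.55654199 -0.23599405  4.06051819]
7.075 [0.45727645 0.17966074 0.07322516] [2.78850149 0.59019474 4.37171564]
7.125 [0.45724904 0.1796531  0.07318343] [1.99830714 0.08030124 3.83636038]
```

Call:
step_arm --commands "0 0 2 0 0 0; 0 0 0 0 0 0"

```text
t: 7.42
eef_pos: [0.4572, 0.1797, 0.0712]
ee_rot: [3.141, 0.002, -3.14]
force: [1.8, 0.0, 8.9]
width: 0.0005
```

```bash
python3 - <<'E'
from h import *; from station import *
s=get_state();print(s["eef_pos"],s["force"],s["moment"])
p=grab_frame("wrist");cv2.imwrite("pics/w3.png",cv2.resize(p["frame"][:,:,::-1],None,fx=1.5,fy=1.5,interpolation=cv2.INTER_CUBIC))
p=grab_frame("side");cv2.imwrite("pics/s3.png",cv2.resize(p["frame"][200:300,160:280,::-1],None,fx=6,fy=6,interpolation=cv2.INTER_CUBIC))
print(proj(cam(p),s["eef_pos"]-[0,0,.025]))
E
```

```text
[0.45719955 0.1796711  0.07122268] [1.75513131 0.03491972 8.85505443] [ 0.19404134 -0.79298859  0.07661235]
[232.4593788  242.95116438]
```

View pics/w3.png

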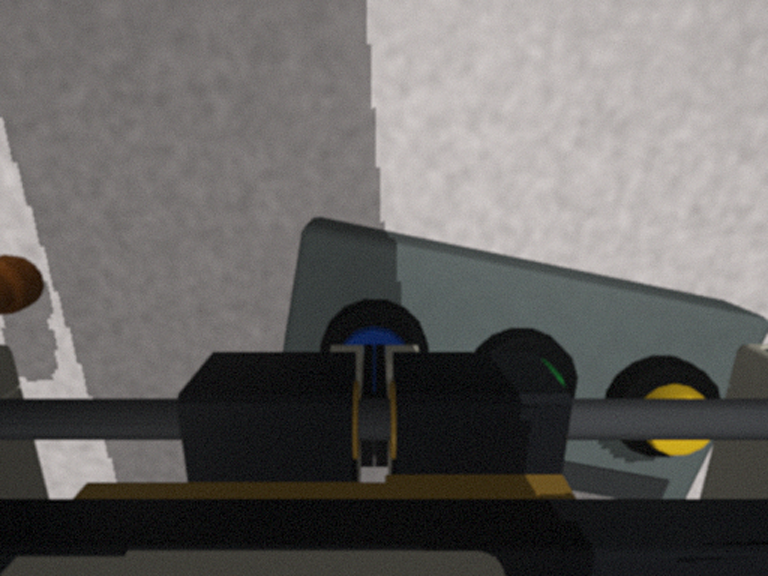

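View pics/s3.png

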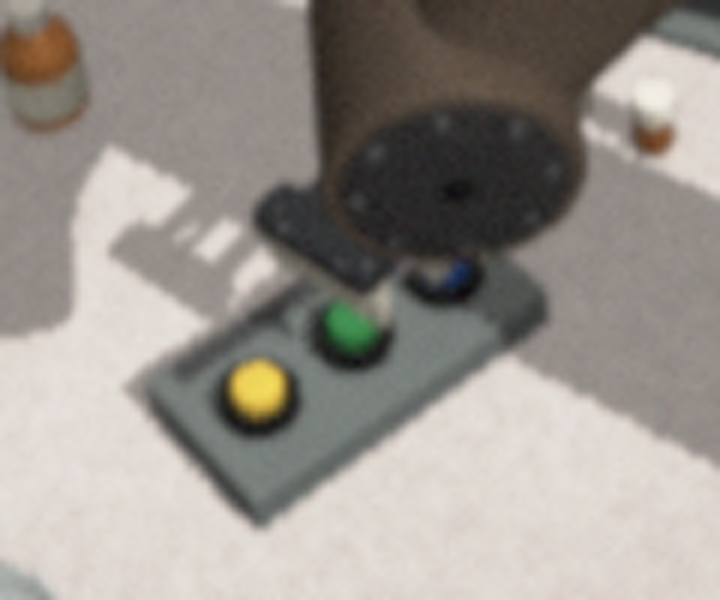

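Call:
step_arm --commands "0 0 -1 0 0 0; 0 0 0 0 0 0"

```text
t: 7.78
eef_pos: [0.4569, 0.1795, 0.0718]
ee_rot: [3.141, 0.001, -3.141]
force: [3.3, 1.1, 4.1]
width: 0.0004
```

Call:
step_arm --commands "0 0 -1 0 0 0; 0 0 0 0 0 0"

```text
t: 8.02
eef_pos: [0.4564, 0.1792, 0.0726]
ee_rot: [3.141, 0.0, -3.141]
force: [3.0, 2.2, 4.3]
width: 0.0005
```

Call:
step_arm --commands "0 0 -1.5 0 0 0; 0 0 0 0 0 0"

```text
t: 8.28
eef_pos: [0.4562, 0.1789, 0.074]
ee_rot: [-3.141, -0.001, -3.141]
force: [0.8, 1.6, 3.2]
width: 0.0005
```

Call:
step_arm --commands "0 0 -1.5 0 0 0; 0 0 0 0 0 0"

```text
t: 8.52
eef_pos: [0.456, 0.1787, 0.0754]
ee_rot: [-3.141, -0.001, -3.141]
force: [1.1, 1.4, 1.4]
width: 0.0004
```

Call:
step_arm --commands "0 0 -8 0 0 0; 0 0 0 0 0 0"

```text
t: 8.78
eef_pos: [0.4561, 0.1787, 0.0838]
ee_rot: [-3.141, -0.001, -3.141]
force: [0.6, 0.2, -0.4]
width: 0.0004
```

```bash
python3 - <<'E'
from station import *
for i in range(3):
    s=get_state();print(s["t"],s["eef_pos"],s["force"],s["moment"]); grab_frame("side")
E
```

```text
8.775 [0.4560958  0.17865049 0.08381698] [ 0.571541    0.21745937 -0.3959232 ] [-0.03496741 -0.00638125  0.00246959]
8.825 [0.45605604 0.17864387 0.08357849] [-0.07334685  1.1786786   0.02663301] [-0.04631802  0.02244545 -0.04990312]
8.875 [0.45606271 0.17868541 0.08345402] [-0.24616751  0.63727286 -0.18990468] [ 0.00162024  0.00995306 -0.00422129]
```

Call:
step_arm --commands "0 0 -15 0 0 0; -12.5 61 0 0 0 0; -12.5 61 0 0 0 0; 0 0 0 0 0 0; 0 0 15 0 0 0; 0 0 7 0 0 0; 0 0 0 0 0 0"

```text
t: 9.8
eef_pos: [0.4807, 0.2995, 0.0757]
ee_rot: [-3.14, -0.002, 3.141]
force: [-1.3, -1.2, 2.5]
width: 0.0004
```

Call:
step_arm --commands "0 0 3 0 0 0; 0 0 2 0 0 0; 0 0 0 0 0 0; 0 0 0 0 0 0"

```text
t: 10.3
eef_pos: [0.4815, 0.3009, 0.0718]
ee_rot: [-3.142, 0.0, -3.141]
force: [-0.5, -2.9, 4.7]
width: 0.0002
```

Call:
step_arm --commands "0 0 2 0 0 0; 0 0 0 0 0 0; 0 0 0 0 0 0"

```text
t: 10.68
eef_pos: [0.4816, 0.3011, 0.0711]
ee_rot: [3.141, 0.001, -3.14]
force: [-4.4, -6.0, 16.8]
width: 0.0002
```

Call:
step_arm --commands "0 0 -12 0 0 0; 0 0 -17 0 0 0; 12.5 -61 0 0 0 0; 0 0 0 0 0 0; 0 0 17 0 0 0; 0 0 5 0 0 0; 0 0 0 0 0 0"

```text
t: 11.55
eef_pos: [0.4689, 0.2404, 0.0764]
ee_rot: [-3.141, -0.0, -3.14]
force: [-0.6, -0.2, 2.7]
width: 0.0002
```

Call:
step_arm --commands "0 0 3 0 0 0; 0 0 2 0 0 0; 0 0 1 0 0 0; 0 0 0 0 0 0"

```text
t: 12.05
eef_pos: [0.4691, 0.2405, 0.0712]
ee_rot: [3.141, 0.001, -3.14]
force: [-3.2, 0.5, 8.6]
width: 0.0003
```

Call:
step_arm --commands "0 0 -20 0 0 0; 0 0 -55 0 0 0; 0 0 -60 0 0 0; 0 0 -60 0 0 0; 0 0 -25 0 0 0; 0 -40 0 0 0 0; -3 -61 0 0 0 0; -3 -61 0 0 0 0" --jaw 65

```text
t: 13.05
eef_pos: [0.4749, 0.0768, 0.2906]
ee_rot: [3.141, 0.001, -3.139]
force: [0.9, -0.1, -0.2]
width: 0.0645
```

Call:
step_arm --commands "-3 -61 0 0 0 0; -3 -61 0 0 0 0; -3 -61 0 0 0 0; -3 -61 0 0 0 0; 0 -33 0 0 0 0; 0 0 0 0 0 0"

```text
t: 13.8
eef_pos: [0.4869, -0.2011, 0.29]
ee_rot: [-3.141, -0.001, 3.139]
force: [-0.9, 0.9, -0.2]
width: 0.0651
```

Call:
step_arm --commands "0 0 0 0 0 -0.181; 0 0 0 0 0 -0.181; 0 0 0 0 0 -0.181; 0 0 0 0 0 -0.181; 0 0 0 0 0 -0.181; 0 0 0 0 0 -0.181; 0 0 0 0 0 -0.181; 0 0 0 0 0 -0.181"

```text
t: 14.8
eef_pos: [0.4874, -0.1982, 0.2905]
ee_rot: [-3.141, 0.0, -1.686]
force: [-0.5, -0.2, -0.6]
width: 0.065
```

Call:
step_arm --commands "0 0 0 0 0 -0.181; 0 0 0 0 0 -0.181; 0 0 0 0 0 0; 0 0 0 0 0 0"

```text
t: 15.3
eef_pos: [0.4873, -0.1985, 0.2906]
ee_rot: [-3.141, 0.0, -1.334]
force: [0.3, -0.1, -0.2]
width: 0.0649
```

```bash
python3 - <<'E'
from h import *; from station import *
s=get_state();print(s["q"],s["eef_pos"],s["ee_rot"],s["width"])
p=grab_frame("wrist");cv2.imwrite("pics/w4.png",cv2.resize(p["frame"][:,:,::-1],None,fx=1.5,fy=1.5,interpolation=cv2.INTER_CUBIC))
c=cam(p,s)
for x in [(.4955,-.2475,.173),(.4955,-.2475,.06)]: print(proj(c,x)*1.5)
p=grab_frame("side");cv2.imwrite("pics/s4.png",cv2.resize(p["frame"][200:300,160:280,::-1],None,fx=5,fy=5,interpolation=cv2.INTER_CUBIC))
E
```

```text
[-1.38409662e-02  8.79810582e-02 -2.51687975e-01 -6.78795055e-05
 -1.23102325e+00  2.50351644e-01] [ 0.48730451 -0.19854097  0.29055988] [-3.14147600e+00  3.62305844e-05 -1.33430827e+00] 0.06490830118441099
[380.86423526 211.80678062]
[378.84024965 194.81461997]
```

View pics/w4.png

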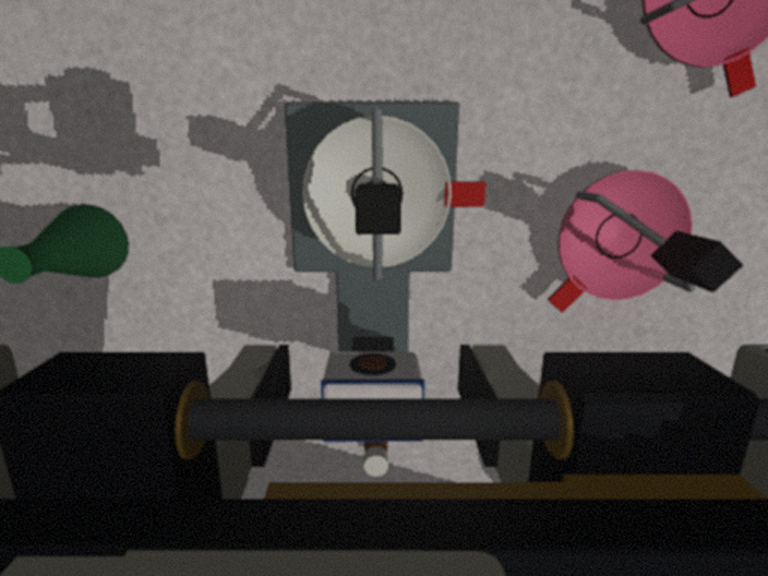

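View pics/s4.png

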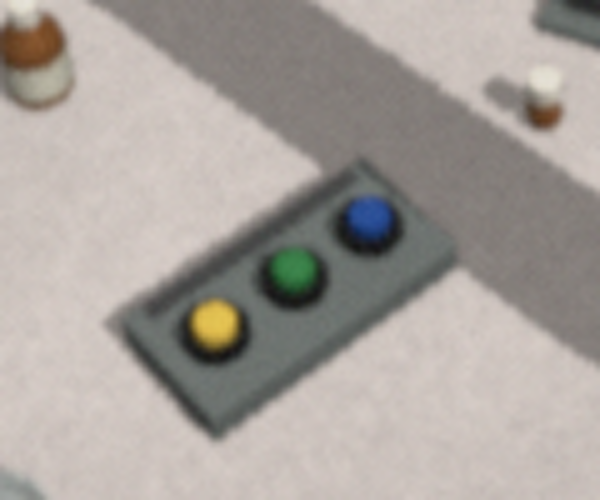

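Aligned: the grip is at (379,210), the tab at (465,194), and all keys are back up. I'll move over the grip and descend.

Call:
step_arm --commands "49.5 3 0 0 0 0; 0 0 0 0 0 0; 0 0 40 0 0 0; 0 0 40 0 0 0; 0 0 30 0 0 0; 0 0 10 0 0 0; 0 0 7.5 0 0 0; 0 0 0 0 0 0"

```text
t: 16.4
eef_pos: [0.4964, -0.2477, 0.1636]
ee_rot: [-3.141, -0.0, -1.331]
force: [0.1, -0.3, 0.5]
width: 0.065
```

```bash
python3 - <<'E'
from h import *; from station import *
s=get_state();print(s["q"],s["eef_pos"],s["ee_rot"],s["width"],s["force"])
p=grab_frame("wrist");cv2.imwrite("pics/w5.png",cv2.resize(p["frame"][:,:,::-1],None,fx=1.5,fy=1.5,interpolation=cv2.INTER_CUBIC))
p=grab_frame("scene");cv2.imwrite("pics/c5.png",cv2.resize(p["frame"][160:270,120:260,::-1],None,fx=5,fy=5,interpolation=cv2.INTER_CUBIC))
E
```

```text
[-1.09766506e-01  2.37161242e-01 -3.76523889e-01  1.99476055e-04
 -9.56509517e-01  3.49587973e-01] [ 0.49643417 -0.24773095  0.16357101] [-3.14108323e+00 -3.59292275e-04 -1.33086003e+00] 0.06503279485821711 [ 0.06605367 -0.26689339  0.5102315 ]
```

View pics/w5.png

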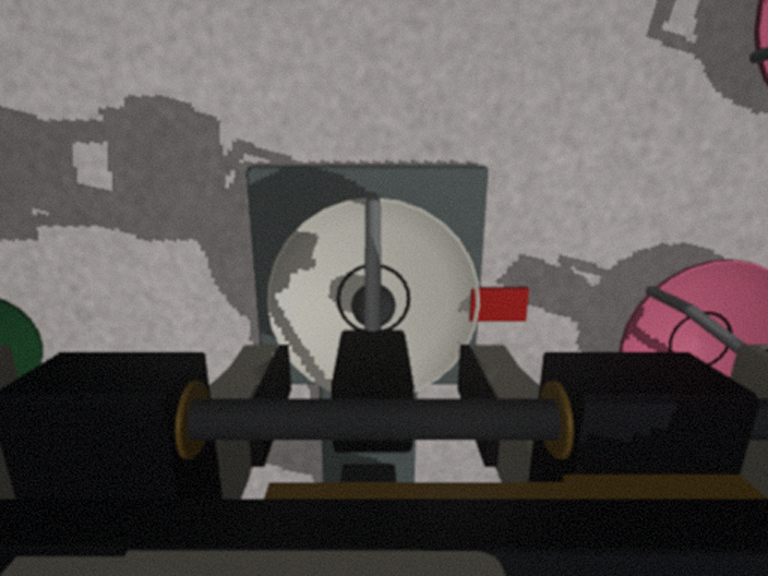

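View pics/c5.png

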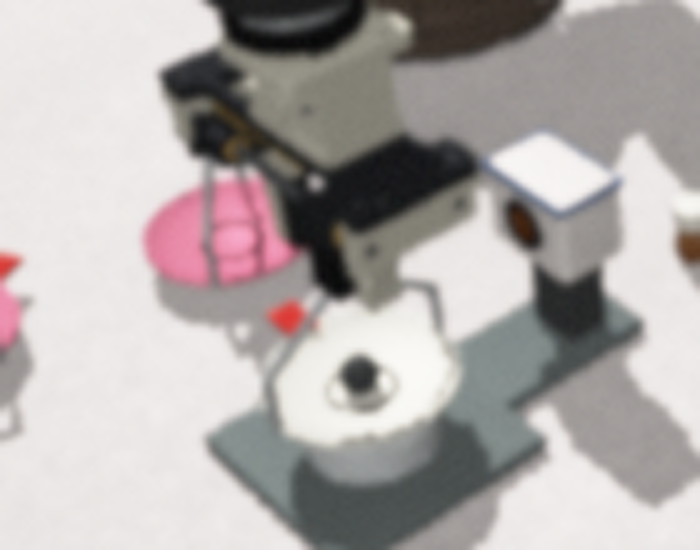

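Call:
step_arm --commands "0 0 0 0 0 0; 0 0 0 0 0 0; 0 0 0 0 0 0" --jaw 32 --grip_force 10

```text
t: 16.88
eef_pos: [0.4962, -0.2478, 0.1633]
ee_rot: [-3.141, -0.0, -1.331]
force: [-0.0, 0.1, 0.2]
width: 0.0407
```

Call:
step_arm --commands "0 0 0 0 0 0; 0 0 0 0 0 0" --jaw 28

```text
t: 17.12
eef_pos: [0.4961, -0.2477, 0.1631]
ee_rot: [3.142, 0.0, -1.331]
force: [0.4, 1.0, 0.4]
width: 0.0287
```

Call:
step_arm --commands "0 0 0 0 0 0; 0 0 0 0 0 0; 0 0 0 0 0 0" --jaw 22

```text
t: 17.5
eef_pos: [0.4962, -0.2477, 0.163]
ee_rot: [-3.141, -0.0, -1.331]
force: [0.6, 0.5, -0.8]
width: 0.0262
```

Call:
step_arm --commands "0 0 0 0 0 0; 0 0 0 0 0 0; 0 0 0 0 0 0" --grip_force 35 --jaw 15

```text
t: 17.88
eef_pos: [0.4962, -0.2477, 0.163]
ee_rot: [-3.141, -0.0, -1.331]
force: [1.2, 0.7, -1.8]
width: 0.0257
```

```bash
python3 - <<'E'
from h import *; from station import *
s=get_state();print(s["eef_pos"],s["ee_rot"],s["width"],s["force"],s["moment"])
p=grab_frame("wrist");cv2.imwrite("pics/w6.png",cv2.resize(p["frame"][100:250,160:340,::-1],None,fx=4,fy=4,interpolation=cv2.INTER_CUBIC))
E
```

```text
[ 0.49619124 -0.2477234   0.16304227] [-3.14140022e+00 -6.00082647e-06 -1.33079215e+00] 0.0257353519699685 [ 1.22865506  0.7182164  -1.80869556] [ 0.07058395 -0.38313202 -0.05037356]
```

View pics/w6.png

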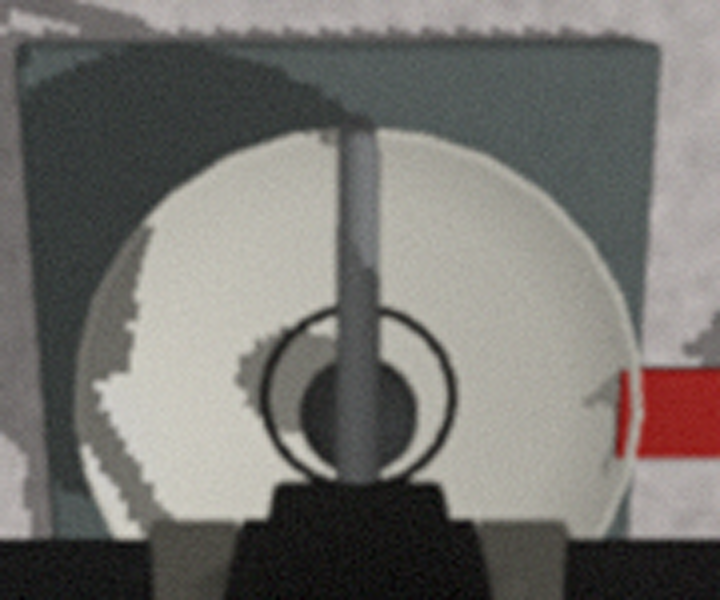

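Call:
step_arm --commands "0 0 -1 0 0 0; 0 0 -1 0 0 0; 0 0 -1.5 0 0 0; 0 0 -2 0 0 0; 0 0 -2 0 0 0; 0 0 -2 0 0 0; 0 0 -2 0 0 0; 0 0 -2 0 0 0"

```text
t: 18.92
eef_pos: [0.4961, -0.2477, 0.1767]
ee_rot: [-3.141, -0.0, -1.331]
force: [-0.2, -0.1, -3.5]
width: 0.0261
```

```bash
python3 - <<'E'
from h import *; from station import *
s=get_state();print(s["eef_pos"],s["ee_rot"],s["width"],s["force"],s["moment"])
p=grab_frame("wrist");cv2.imwrite("pics/w7.png",cv2.resize(p["frame"][100:250,160:340,::-1],None,fx=4,fy=4,interpolation=cv2.INTER_CUBIC))
E
```

```text
[ 0.49613076 -0.24774712  0.17673519] [-3.14149512e+00 -3.63256499e-05 -1.33078148e+00] 0.026138415396545635 [-0.16839451 -0.05672176 -3.49379723] [-0.02787014  0.09509909  0.01024747]
```

View pics/w7.png

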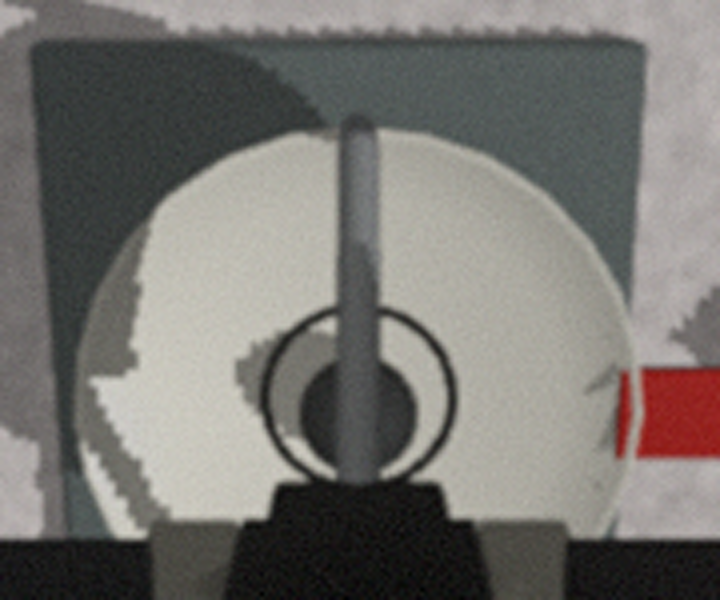

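Call:
step_arm --commands "0 0 -3 0 0 0; 0 0 -4 0 0 0; 0 0 -5 0 0 0; 0 0 -6 0 0 0; 0 0 -6 0 0 0; 0 0 -5 0 0 0; 0 0 -4 0 0 0; 0 0 -3 0 0 0"

```text
t: 19.98
eef_pos: [0.4961, -0.2477, 0.2128]
ee_rot: [-3.142, 0.0, -1.331]
force: [0.7, 0.6, -3.9]
width: 0.026
```

Call:
step_arm --commands "0 0 -1 0 0 0; 0 0 0 0 0 0; 0 0 0 0 0 0"

```text
t: 20.35
eef_pos: [0.496, -0.2477, 0.2134]
ee_rot: [3.141, 0.0, -1.331]
force: [-0.4, 0.3, -4.1]
width: 0.0258
```

Call:
step_arm --commands "0 0 0 0 0 0.01; 0 0 0 0 0 0.02; 0 0 0 0 0 0.03; 0 0 0 0 0 0.04; 0 0 0 0 0 0.05; 0 0 0 0 0 0.05; 0 0 0 0 0 0.05; 0 0 0 0 0 0.05"

```text
t: 21.35
eef_pos: [0.4961, -0.2477, 0.2136]
ee_rot: [3.142, 0.0, -1.634]
force: [-0.0, 0.3, -3.0]
width: 0.0261
```

Call:
step_arm --commands "0 0 0 0 0 0.05; 0 0 0 0 0 0.05; 0 0 0 0 0 0.05; 0 0 0 0 0 0.05; 0 0 0 0 0 0.05; 0 0 0 0 0 0.05; 0 0 0 0 0 0.05; 0 0 0 0 0 0.05"

```text
t: 22.35
eef_pos: [0.4961, -0.2478, 0.2136]
ee_rot: [-3.142, 0.0, -2.034]
force: [-1.1, 0.2, -3.6]
width: 0.0258
```

Call:
step_arm --commands "0 0 0 0 0 0.05; 0 0 0 0 0 0.05; 0 0 0 0 0 0.05; 0 0 0 0 0 0.05; 0 0 0 0 0 0.05; 0 0 0 0 0 0.05; 0 0 0 0 0 0.05; 0 0 0 0 0 0.05"

```text
t: 23.35
eef_pos: [0.4961, -0.2478, 0.2136]
ee_rot: [-3.142, 0.0, -2.434]
force: [-0.2, 0.4, -3.3]
width: 0.0256
```

Call:
step_arm --commands "0 0 0 0 0 0.05; 0 0 0 0 0 0.05; 0 0 0 0 0 0.05; 0 0 0 0 0 0.05; 0 0 0 0 0 0.05; 0 0 0 0 0 0.04; 0 0 0 0 0 0.03; 0 0 0 0 0 0.02"

```text
t: 24.35
eef_pos: [0.4961, -0.2477, 0.2136]
ee_rot: [-3.142, 0.0, -2.772]
force: [-0.1, -0.0, -3.5]
width: 0.0259
```

```bash
python3 - <<'E'
from h import *; from station import *
s=get_state();print(s["eef_pos"],s["ee_rot"],s["width"],s["force"],s["q"])
p=grab_frame("wrist");cv2.imwrite("pics/w8.png",cv2.resize(p["frame"][:,:,::-1],None,fx=1.5,fy=1.5,interpolation=cv2.INTER_CUBIC))
E
```

```text
[ 0.49610814 -0.24773053  0.21356871] [-3.14158961e+00  4.33329106e-05 -2.77216824e+00] 0.02594066523944286 [-0.10777912 -0.02711815 -3.47711209] [-1.09956690e-01  1.90310009e-01 -3.11322269e-01 -1.97126311e-05
 -1.06912420e+00 -1.09140574e+00]
```

View pics/w8.png

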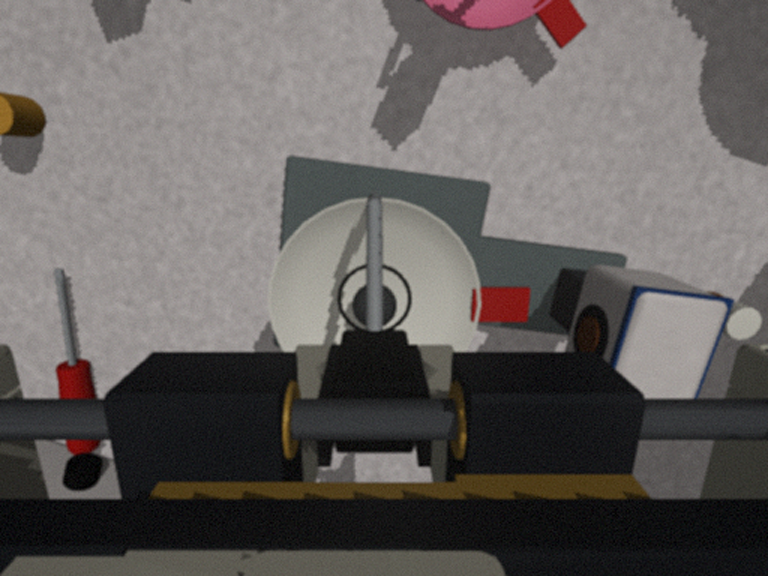

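Call:
step_arm --commands "0 0 0 0 0 0.02; 0 0 0 0 0 0.03; 0 0 0 0 0 0.03; 0 0 0 0 0 0.03; 0 0 0 0 0 0.02; 0 0 0 0 0 0; 0 0 0 0 0 0; 0 0 0 0 0 0"

```text
t: 25.4
eef_pos: [0.4961, -0.2477, 0.2136]
ee_rot: [-3.142, 0.0, -2.901]
force: [0.1, -0.7, -3.4]
width: 0.0259
```

```bash
python3 - <<'E'
from h import *; from station import *
s=get_state();print(s["eef_pos"],s["ee_rot"],s["width"],s["force"],s["qd"])
p=grab_frame("wrist");cv2.imwrite("pics/w9.png",cv2.resize(p["frame"][:,:,::-1],None,fx=1.5,fy=1.5,interpolation=cv2.INTER_CUBIC))
p=grab_frame("scene");cv2.imwrite("pics/c9.png",cv2.resize(p["frame"][160:270,120:260,::-1],None,fx=5,fy=5,interpolation=cv2.INTER_CUBIC))
E
```

```text
[ 0.49611712 -0.2477454   0.21356363] [-3.14157949e+00  2.17855123e-05 -2.90062775e+00] 0.0258656033193938 [ 0.07565452 -0.65659883 -3.43866376] [-0.00138271  0.00065719  0.00081645  0.00220283  0.00081941 -0.00216116]
```

View pics/w9.png

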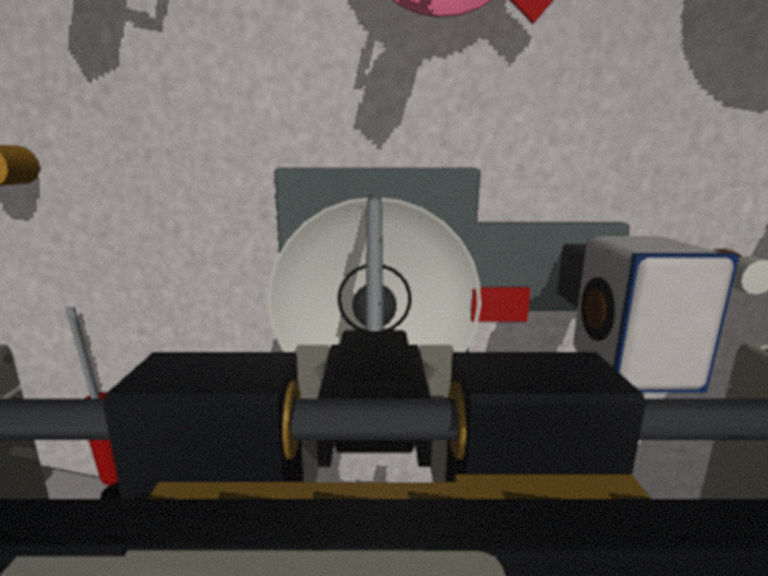

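View pics/c9.png

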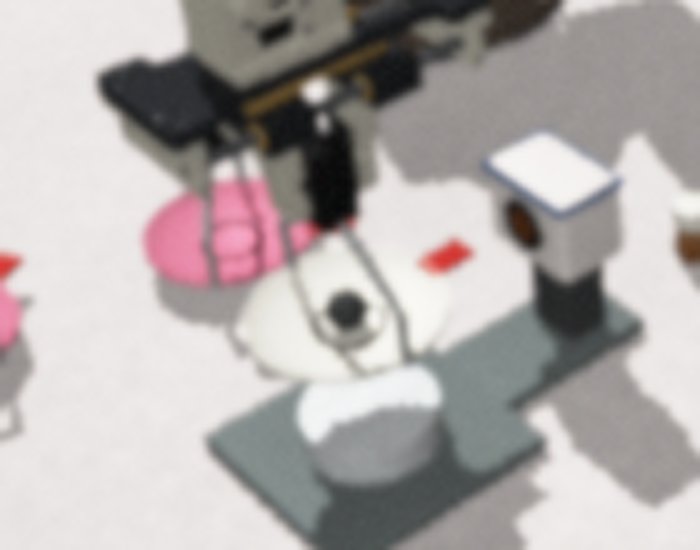

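The base edges lie parallel to the arch and tab, the tab at (500,304) points at the amber window at (597,307), and the ball sits in the ring. Handing in.

```bash
python3 - <<'E'
from station import *
print(job_done())
E
```

```text
the job is handed in; nothing more can be done
None
```

I pressed blue, yellow and green in that order, then took the white dish by its grip. I lifted it about 50 mm, turned it a quarter turn in the air, and handed the job in at about 25.5 s with the dish still held.

**Last checks**
- **Keys:** each was pressed until it bottomed out, at about 9, 17 and 9 N, and a side view afterwards showed all three back up.
- **Grip and lift:** the jaws held at 26 mm, the arm was still, and the wrist carried about 3.4 N. The grip point is about 50 mm above where it started.
- **Level:** the tool is vertical to within 0.001 rad, and the dish looked level in the pictures.
- **Heading:** the dish is turned 90 degrees from its start, and the tab lines up with the scanner window in the wrist view.
- **Ball:** it sat in the middle of the dark ring in every view I took.

**Disagreements**
- The keys met the fingertips about 3–4 mm higher than the nominal tip length predicts. I pressed by force instead, and gripped the dish about 4 mm higher to allow for it.
- My estimate of the rest centre from the base corners is about 6 mm from the dish axis. That is within the 25 mm allowed.

I went over the scene without touching the bystanders or the pink look-alikes, but I did not measure their positions again at the end.

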